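# Unhook a milled bracket from its lipped nest

## Task

The milled bracket sits in the grey nest with its near end caught under the dark retaining lip, the other end held by a low stop. Raise the end away from the lip so that the bracket tilts back over the lip, draw it out from under the lip without forcing it against the nest, then set it down gently, flat with its boss up, inside the yellow tray. Leave the bush, the collet and the soft jaw where they are.

Things in the scene. Friction and masses are not known exactly. Their poses are not given: they have to be found in the camera images.
- bracket: Bright milled bracket, 0.16 kg: flange 46 x 72 x 10 mm (x, y, z) with a square boss 32 x 32 mm rising from its middle to 36 mm above the underside. Origin at the centre of the underside, z up through the boss. Grip the boss across its flat sides. It starts loose in the nest, its y axis (72 mm) along the nest's x axis.
- nest: Fixed grey nest, base plate 130 x 90 x 12 mm (x, y, z), origin at the centre of its underside, on the work surface. Its x axis points from the lip to the stop, roughly away from the robot (yaw within 0.3 rad). Pocket 78 x 52 mm centred over the origin, its floor 12 mm above the origin; the bracket has 3 mm play each side. Side rails 7.5 mm thick, 10 mm high above the pocket floor.
- nest_lip (a point): Middle of the lower edge of the dark retaining lip, 18 mm above the pocket floor, at nest x = -26.5 mm: the lip (64 mm wide, 6 mm thick) overlaps the bracket's end by about 9.5 mm, so the bracket can rise level by only 8 mm. With its lip end on the floor it can tilt up to about 0.45 rad. Axes as the nest's.
- nest_stop (a point): Middle of the inner upper edge of the stop (8.5 mm thick, 64 mm wide), 12 mm above the pocket floor, at nest x = +39 mm. A bracket tilted 0.3 rad about its lip end clears it and can then be drawn 15 mm or more along nest +x, out from under the lip, and lifted. Axes as the nest's.
- tray: Fixed open yellow tray, outside 140 x 140 mm, 22 mm high, walls 4 mm. Origin at the centre of its underside, on the work surface.
- tray_in (a point): Centre of the tray's inner floor, 4 mm above the work surface.
- bush: Loose brass-coloured flanged bush, 34 mm across, 36 mm high, a bystander. Origin at the centre of its underside.
- collet: Loose steel spring collet, 26 mm across, 34 mm high, a bystander. Origin at the centre of its underside.
- soft_jaw: Loose pale soft jaw block with two holes, 23 x 76 x 34 mm, a bystander. Origin at the centre of its underside.
Things that resemble listed ones, but are neither listed nor needed, are in the scene too. There is more than one size of the bracket; the one meant has the size given above.

How it is judged:
By the outcome, as a careful person would: the job done as asked, in the order asked, and still so for the second after the job is handed in, with the robot touching nothing.
It also fails if it takes over 37 s, if anything falls off the work surface, if the arm or the gripper's body presses on something with over 40 N, if the wrist force passes 120 N, or if a joint passes its speed limit or range.

## Robot

A 6-joint arm with a two-finger parallel gripper is mounted at the origin on a cart in front of the work surface, level with it; the furniture and walls round the work are solid. World frame = base frame: x ahead of the robot, y to its left, z up, the work surface at z = 0. Lengths are in mm, angles in degrees, forces in N, time in s.
With the tool pointing down it reaches from about 300 to 850 mm from the base axis. Payload 4.2 kg.
Tool frame: the origin (TCP) lies midway between the tips of the shut fingers; the grasp point (between the pads) lies env.grasp_offset behind it (env.grasp_offset is the distance from the TCP to the grasp point, in mm); y points along the fingers, x is the direction in which the jaws open and shut, and the axes are right-handed (so a half turn about y gives the same grasp; the last joint's range is limited). The gripper opens to 91 mm and grips with 3 to 60 N. Pads are 32 mm wide; open, the fingers measure 118 mm over their backs; the gripper's body (76 mm by 178 mm) begins 60 mm behind the grasp point.
Start: joints at [-73.912, 18.312, 89.639, -0, 72.044, -1.146], TCP at [170.367, -549.198, 213.976] pointing down, gripper open.
Joint ranges: [-177.97, 177.97], [-48.28, 115.42], [12.27, 149.76], [-77.06, 257.06], [2.81, 150.46], [-146.56, 146.56]. Speed limits (degrees/s): [147.25, 147.25, 180, 180, 180, 180].

## Interface

Orientations are given as [roll, pitch, yaw] about the fixed x, y, z axes, in that order (R = Rz(yaw) Ry(pitch) Rx(roll)).
In Python, from workcell import state, vision, job, env gives the robot as it stands.
- The arm moves only by the shell command python3 -m handwheel 'ROWS' [FORCE]. ROWS is JSON, a list of rows, each a list of 3 entries, a list of its own where there are three numbers: the finger opening in cm, from 0 to 9.12, then the shift along the tool's x, y, z in cm, then the turn about the tool's y in degrees. A call has 1 to 10 rows; each row is the pose to reach, as a shift and turn from the pose measured when the call began, along the tool's axes at that moment; what a row does not reach only later rows make up. A row lasts 1/10 s, in which the tool goes at most 50 mm and 8.59 degrees, less where a joint would pass 70% of its speed; a pose out of reach is approached as far as the arm can. A call with a gripper value outside its range is refused whole. The fingers move at their own pace and stop on an object; FORCE is the grip in N (left out, the last holds). Time passes only in rows, so rows that repeat a pose let the fingers close. It gives the time, the measured TCP pose, the force and the opening at its end, in the units of the state.
- state(): the state, without advancing time (a new reading comes with each control period).
- vision.grab_frame(name): name is "scene" or "side" or "wrist"; returns the picture (480x640x3 uint8, red, green, blue); there is no depth.
- vision.camera_model(name): a dict with "fov_y" (degrees; the focal length in pixels is half the picture's height over the tangent of half this angle, whatever the lens; pixels are square), "cx", "cy" (the principal point, pixels), "extrinsics" (4x4, takes a point from world to camera coordinates). Camera axes: x right, y up, looking along -z (the intrinsics and any distortion apply to the point x, -y, -z); pixel columns grow to the right and rows downward; lengths in mm; the calibration is good to about 2 mm. A picture is of the moment at which its call begins: read the wrist's pose just before it. camera_model takes no time and is no camera call; for the wrist camera it gives the pose at the moment of the call.
- job.job_done(): hands the job in, once; it reports no verdict.
The state is a dict: "time_s": time; "qpos": joint angles; "qvel": joint speeds; "effort": joint torques, N m; "ee_pos": TCP position; "ee_rot": TCP orientation; "force": force on the tool from outside, world axes, zero at the start; "torque": the same for the moment, N m; "gripper_width": finger opening in mm.
Only numpy, scipy, OpenCV 4.12 (cv2) and the standard library are available. Lean on these libraries where they do the work, as an engineer would, in place of code of your own. Each camera call takes 0.05 s, during which the arm holds its last target.

## Working session

There is one attempt and no reset: what is moved stays moved. The work goes in short steps, Python scripts to look and compute and a shell command to move; the robot and the scene stay as the last step left them, time stands still between calls to the robot, and variables do not carry over. Pictures are saved under pics/ and viewed, and the job is handed in when it is done.

```bash
ls; mkdir -p pics; python3 - <<'E'
from workcell import state, vision, job, env
import cv2, json
s=state();print(s); print(env.grasp_offset)
for n in("scene","side","wrist"):
    m=vision.camera_model(n);print(n,m)
    cv2.imwrite(f"pics/{n}0.png",vision.grab_frame(n)[:,:,::-1])
print(state()["time_s"])
E
```

```text
pics
{'time_s': 0.0, 'qpos': array([-7.39128190e+01,  1.83524128e+01,  8.97071551e+01,  4.79305921e-04,
        7.20419037e+01, -1.14673209e+00]), 'qvel': array([ 0.01190249, -0.01445804, -0.0449596 , -0.05568034,  0.10761754,
       -0.02308116]), 'effort': array([ 1.37118959e-04, -4.12465239e+01, -2.31973761e+01,  7.29150069e-02,
        4.58122243e-02, -1.40276456e-04]), 'ee_pos': array([ 170.2139846 , -548.70481685,  213.10745422]), 'ee_rot': array([-89.99751365,   0.10144222, -72.76623285]), 'force': array([ 0.14809192, -0.58054936, -1.14367434]), 'torque': array([0.0058954 , 0.00056773, 0.01120164]), 'gripper_width': 90.8529804846369}
18.8
scene {'fov_y': 44.05608303416893, 'cx': 312.09843960228574, 'cy': 230.52535887121186, 'extrinsics': array([[-6.82009850e-01, -7.30884984e-01,  2.58786491e-02,
         4.01209188e+02],
       [ 3.18101936e-01, -2.64595844e-01,  9.10384643e-01,
        -2.14019675e+02],
       [-6.58539082e-01,  6.29123342e-01,  4.12952901e-01,
        -8.08588128e+02],
       [ 0.00000000e+00,  0.00000000e+00,  0.00000000e+00,
         1.00000000e+00]])}
sid
[... 183 characters left out ...]
     [ 1.06567761e-01, -6.41799545e-01,  7.59431798e-01,
        -5.25617158e+01],
       [-1.27554344e-01,  7.48646033e-01,  6.50583589e-01,
        -1.21297434e+03],
       [ 0.00000000e+00,  0.00000000e+00,  0.00000000e+00,
         1.00000000e+00]])}
wrist {'fov_y': 59.6855886822968, 'cx': 320.22342260973437, 'cy': 239.7449174501066, 'extrinsics': array([[ 2.96442788e-01, -9.55048466e-01, -2.02520768e-03,
        -5.75670015e+02],
       [ 9.26529758e-01,  2.88103766e-01, -2.41947986e-01,
         2.76596366e+01],
       [ 2.31655523e-01,  6.98473204e-02,  9.70287107e-01,
        -3.90361370e+02],
       [ 0.00000000e+00,  0.00000000e+00,  0.00000000e+00,
         1.00000000e+00]])}
0.15
```

View images.

View pics/scene0.png

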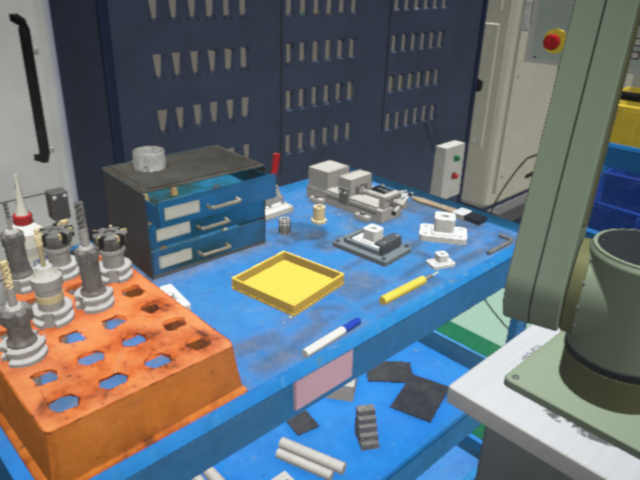

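View pics/side0.png

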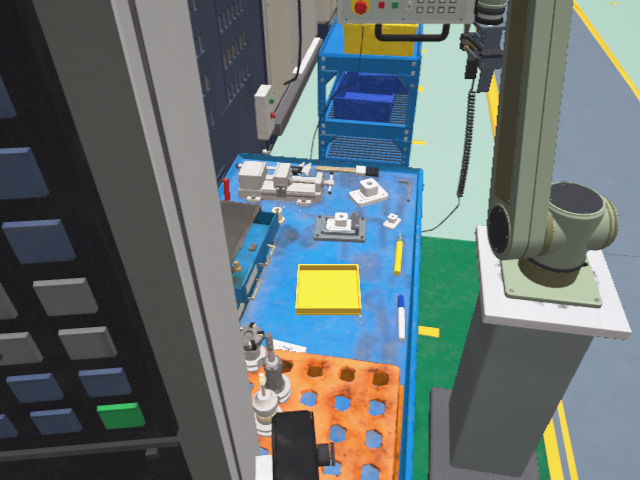

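View pics/wrist0.png

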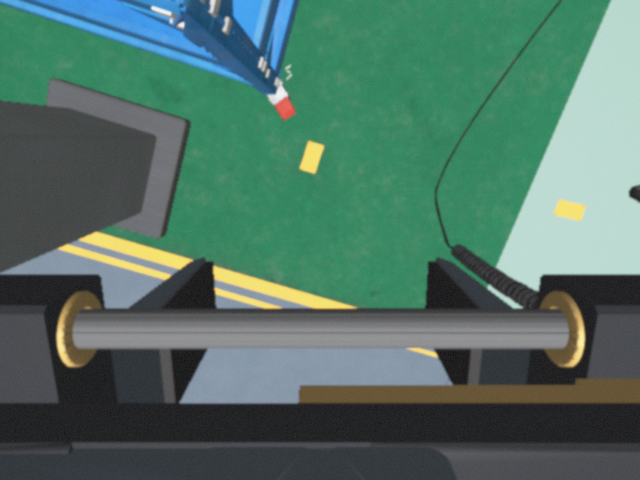

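Candidates in the scene picture: the bracket in the nest at (373,233), a larger bracket at (443,230) and a small one at (440,260). The one held in the grey nest with the lip fits the description. The tray is at (288,281). Next I'll take close crops and locate them.

```bash
cat > h.py <<'E'
import numpy as np, cv2
from workcell import state, vision, job, env
def ray(m,u,v):
    f=240/np.tan(np.radians(m["fov_y"])/2)
    d=np.array([(u-m["cx"])/f,-(v-m["cy"])/f,-1.0]); E=np.array(m["extrinsics"]);R=E[:3,:3]
    return -R.T@E[:3,3], R.T@d
def onz(m,u,v,z):
    o,d=ray(m,u,v); return o+d*(z-o[2])/d[2]
def proj(m,p):
    f=240/np.tan(np.radians(m["fov_y"])/2);E=np.array(m["extrinsics"]);c=E[:3,:3]@np.array(p)+E[:3,3]
    return np.array([m["cx"]-f*c[0]/c[2], m["cy"]+f*c[1]/c[2]])
E
python3 - <<'E'
from h import *
a=cv2.imread("pics/scene0.png")[180:330,200:480]; b=cv2.imread("pics/side0.png")[140:330,220:430]
cv2.imwrite("pics/c1.png",cv2.resize(a,None,fx=2.85,fy=2.85,interpolation=cv2.INTER_CUBIC))
cv2.imwrite("pics/c2.png",cv2.resize(b,None,fx=3,fy=3,interpolation=cv2.INTER_CUBIC))
for n,u,v,z in(("scene",373,250,0),("side",340,232,0),("scene",373,229,48),("side",340,217,48),("scene",288,285,0),("side",328,295,0)):
    print(n,u,v,onz(vision.camera_model(n),u,v,z).round(1))
E
```

```text
scene 373 250 [490.  -73.7   0. ]
side 340 232 [496.3 -66.2   0. ]
scene 373 229 [488.7 -67.4  48. ]
side 340 217 [497.1 -66.3  48. ]
scene 288 285 [493.7 146.2   0. ]
side 328 295 [490.6 160.9   0. ]
```

View pics/c1.png

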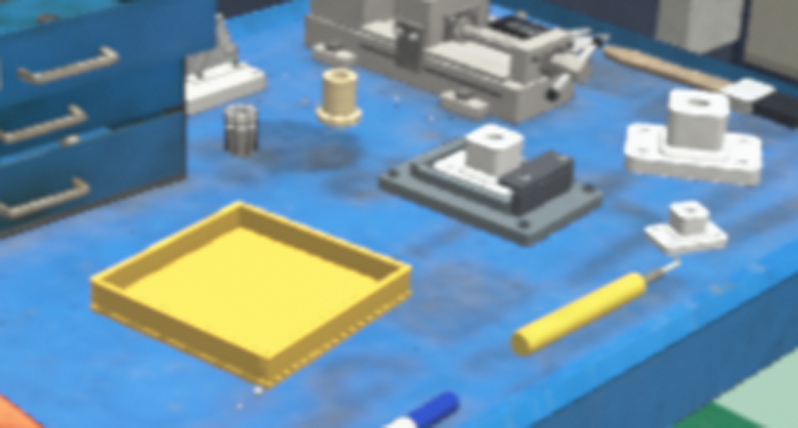

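View pics/c2.png

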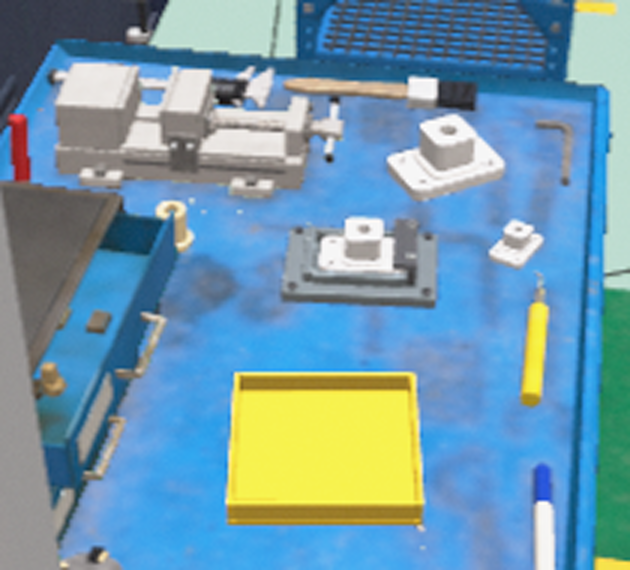

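```bash
python3 - <<'E'
from h import *
from scipy.spatial.transform import Rotation as Ro
s=state();m=vision.camera_model("wrist");E=m["extrinsics"];R=Ro.from_euler('xyz',s["ee_rot"],degrees=True).as_matrix()
p=s["ee_pos"];print("cam in tool",R.T@(-E[:3,:3].T@E[:3,3]-p), "view", R.T@(-E[2,:3]))
g=onz(m,320,150,0); print("ground pt px(320,150) in tool",R.T@(g-p))
print("TCP px",proj(m,p), "R",R.round(3))
d=np.array([430,-75,260])-p; print("shift tool cm",(R.T@d/10).round(2))
# nest corners rough from c1/c2 (base corners)
ms=vision.camera_model("scene")
for u,v in((380,185),(525,243),(600,200),(455,133)):
    print(onz(ms,200+u/2.85,180+v/2.85,10).round(1))
md=vision.camera_model("side")
for u,v in((282,298),(435,303),(437,235),(295,228)):
    print(onz(md,220+u/3,140+v/3,10).round(1))
E
```

```text
cam in tool [   1.61498054 -171.10887476   67.71317319] view [-2.67887509e-04  9.70281313e-01 -2.41979550e-01]
ground pt px(320,150) in tool [  1.28963895 213.29215186  54.99187903]
TCP px [316.61527293 295.46440362] R [[ 0.296 -0.     0.955]
 [-0.955  0.001  0.296]
 [-0.001 -1.     0.   ]]
shift tool cm [-37.57  -4.62  38.85]
[542.8 -14.6  10. ]
[420.6 -25.8  10. ]
[ 428.8 -113.9   10. ]
[ 569.9 -120.2   10. ]
[554.4 -14.3  10. ]
[428.4 -28.7  10. ]
[ 436.5 -121.4   10. ]
[ 560.6 -111.1   10. ]
```

```bash
python3 - <<'E'
from h import *
from scipy.spatial.transform import Rotation as Ro
s=state();R=Ro.from_euler('xyz',s["ee_rot"],degrees=True).as_matrix()
print((R.T@(np.array([440,-72,200])-s["ee_pos"])/10).round(2))
E
```

```text
[-37.55   1.38  39.89]
```

```bash
python3 -m handwheel '[[9,[-3,0.1,3.2],1],[9,[-6,0.2,6.4],2],[9,[-9,0.3,9.6],3],[9,[-12,0.4,12.8],4],[9,[-15,0.5,16],5],[9,[-18,0.6,19.2],6],[9,[-21,0.8,22.4],7],[9,[-24,0.9,25.6],8],[9,[-27,1,28.8],9],[9,[-30,1.1,32],10]]'; python3 - <<'E'
from h import *
from scipy.spatial.transform import Rotation as Ro
s=state();R=Ro.from_euler('xyz',s["ee_rot"],degrees=True).as_matrix();print(s["ee_pos"],s["ee_rot"],s["qpos"])
print((R.T@(np.array([440,-72,200])-s["ee_pos"])/10).round(2))
E
```

```text
time_s: 1.15
ee_pos: [387.4, -165.8, 202.7]
ee_rot: [-90.0, 0.1, -82.8]
force: [-0.0, -0.5, 0.2]
gripper_width: 90.3
[ 387.43109632 -165.76731144  202.68141118] [-9.00049056e+01  6.53795700e-02 -8.28142484e+01] [-2.47701871e+01  4.87028833e+00  1.08973647e+02  5.77920313e-02
  6.61948406e+01  5.80207142e+01]
[-8.65  0.28  6.39]
```

```bash
python3 -m handwheel '[[9,[-2.9,0.1,2.1],1],[9,[-5.8,0.2,4.2],2],[9,[-8.6,0.3,6.4],2.2],[9,[-8.6,0.3,6.4],2.2],[9,[-8.6,0.3,6.4],2.2]]'; python3 - <<'E'
from h import *
np.set_printoptions(suppress=True)
print(state()["ee_pos"],state()["ee_rot"],state()["qpos"].round(1))
m=vision.camera_model("wrist");np.savez("w1.npz",**m)
cv2.imwrite("pics/w1.png",vision.grab_frame("wrist")[:,:,::-1])
E
```

```text
time_s: 1.65
ee_pos: [439.9, -72.1, 199.5]
ee_rot: [-90.1, 0.1, -84.9]
force: [0.2, 0.6, 0.3]
gripper_width: 89.8
[439.91762212 -72.08568481 199.46521997] [-90.07519422   0.05299938 -84.89584247] [-10.8   7.3 106.6   0.   66.2  74.1]
```

View pics/w1.png

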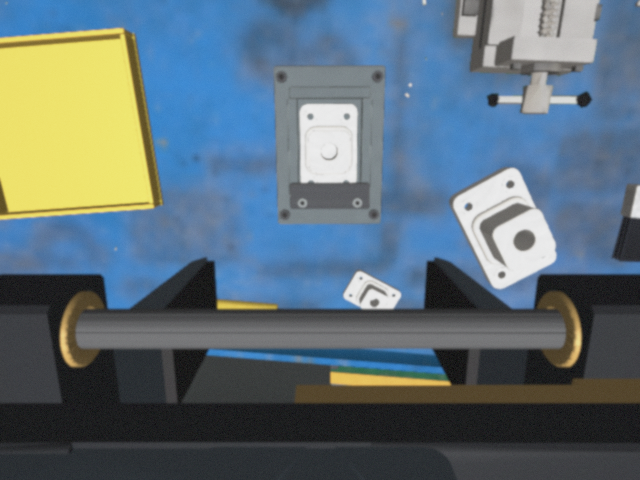

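The wrist view shows the nest at (330,145) with the dark lip on the robot side, at (328,195). The bracket in it has its boss at (330,150). The larger decoy is at (505,230) and the small one at (372,290). I'll zoom in and measure.

```bash
python3 - <<'E'
from h import *
a=cv2.imread("pics/w1.png")[55:235,260:400]
cv2.imwrite("pics/w1c.png",cv2.resize(a,None,fx=3.3,fy=3.3,interpolation=cv2.INTER_CUBIC))
im=cv2.imread("pics/w1.png");g=im.astype(int)
mask=((g.min(2)>195)).astype(np.uint8);mask[:,:270]=0;mask[:,390:]=0;mask[230:]=0
n,l,st,c=cv2.connectedComponentsWithStats(mask);i=1+np.argmax(st[1:,4])
print("white",st[i],c[i],cv2.minAreaRect(np.argwhere(l==i)[:,::-1].astype(np.float32)))
# nest: not blue, not bright
b,gg,r=[g[:,:,k] for k in range(3)]
mk=((b-r)<45).astype(np.uint8);mk[:,:265]=0;mk[:,395:]=0;mk[:50]=0;mk[235:]=0
n,l,st,c=cv2.connectedComponentsWithStats(mk);i=1+np.argmax(st[1:,4])
rc=cv2.minAreaRect(np.argwhere(l==i)[:,::-1].astype(np.float32));print("nest",st[i],rc)
m=dict(np.load("w1.npz"))
P=np.array([onz(m,*q,10) for q in cv2.boxPoints(rc)]);print(P.round(1),P.mean(0).round(1),[np.linalg.norm(P[k]-P[k-1]).round(1) for k in range(4)])
E
```

```text
white [ 300  104   57   78 4231] [328.28078468 142.64949185] ((328.0, 142.5), (77.0, 56.0), 90.0)
nest [  272    65   113   159 16924] ((328.0, 144.0), (158.0, 112.0), 90.0)
[[ 558.8  -23.8   10. ]
 [ 566.8 -113.5   10. ]
 [ 438.1 -129.9   10. ]
 [ 429.3  -31.8   10. ]] [498.2 -74.8  10. ] [np.float64(129.7), np.float64(90.0), np.float64(129.7), np.float64(98.5)]
```

View pics/w1c.png

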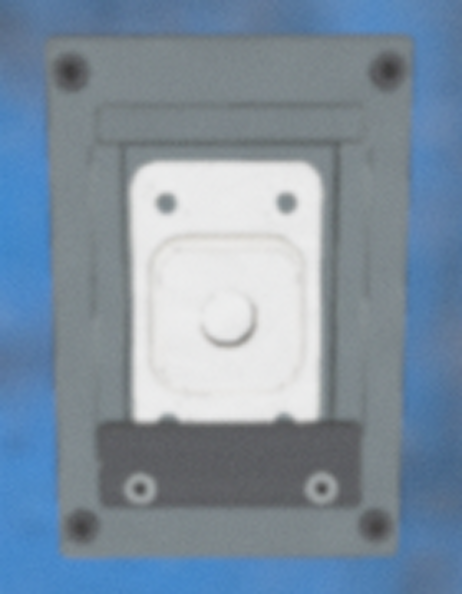

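```bash
python3 - <<'E'
from h import *
m=dict(np.load("w1.npz"));q=lambda u,v,z:onz(m,260+u/3.3,55+v/3.3,z)
C=[q(47,38,12),q(412,37,12),q(396,553,12),q(62,553,12)];C=np.array(C);print(C.round(1),C.mean(0).round(1))
x=(C[0]+C[1]-C[2]-C[3])/2;print("len",np.linalg.norm(x),"wid",np.linalg.norm(C[0]-C[1]),np.linalg.norm(C[2]-C[3]),"yaw",np.degrees(np.arctan2(x[1],x[0])))
print("boss top flats",[q(*a,48).round(1) for a in((148,315),(306,315),(228,233),(228,395))])
print("boss c",q(227,314,48).round(1))
print("flange far end z22",q(226,160,22).round(1), "sides",q(130,210,22).round(1),q(322,210,22).round(1))
print("stop inner top z24",q(230,145,24).round(1),"lip front z36",q(230,422,36).round(1),"lip back",q(230,507,36).round(1))
ms=vision.camera_model("side");sc=vision.camera_model("scene")
B=q(227,314,48);print("reproj side",proj(ms,B),"scene",proj(sc,B))
E
python3 - <<'E'
import cv2
a=cv2.imread("pics/side0.png")[200:250,305:375];b=cv2.imread("pics/scene0.png")[210:270,325:420]
cv2.imwrite("pics/c3.png",cv2.resize(a,None,fx=10,fy=10,interpolation=cv2.INTER_CUBIC))
cv2.imwrite("pics/c4.png",cv2.resize(b,None,fx=8,fy=8,interpolation=cv2.INTER_CUBIC))
E
```

```text
[[ 557.5  -25.9   12. ]
 [ 565.6 -114.1   12. ]
 [ 438.5 -126.    12. ]
 [ 430.6  -37.9   12. ]] [498.1 -76.   12. ]
len 127.5553290344553 wid 88.49919527064117 88.49242745896191 yaw 5.364064259556067
boss top flats [array([495.6, -56.8,  48. ]), array([498.8, -92.8,  48. ]), array([515.2, -73.3,  48. ]), array([479.2, -76.8,  48. ])]
boss c [497.4 -74.8  48. ]
flange far end z22 [532.6 -71.7  22. ] sides [519.  -49.6  22. ] [523.2 -96.   22. ]
stop inner top z24 [536.  -72.3  24. ] lip front z36 [471.7 -78.2  36. ] lip back [451.  -80.1  36. ]
reproj side [340.37921872 214.96902282] scene [372.19935859 226.60050035]
```

View pics/c3.png

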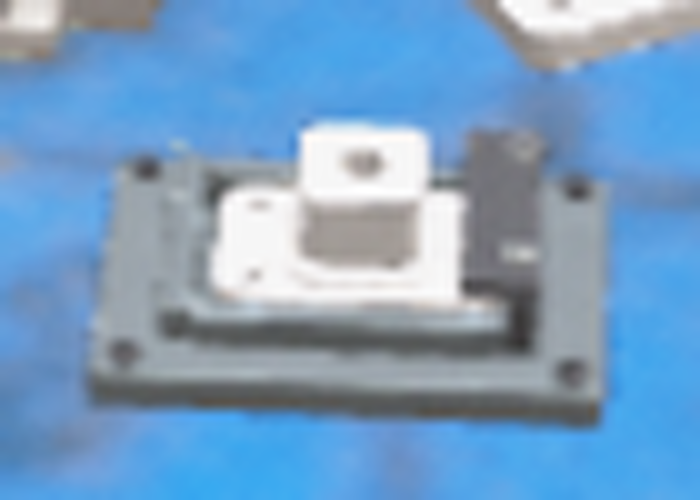

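View pics/c4.png

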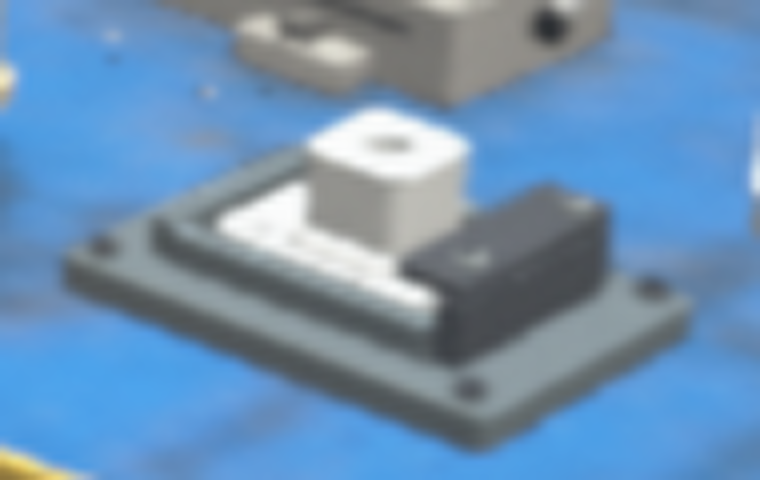

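```bash
python3 -m handwheel '[[7,[0.3,1.5,3],0],[7,[0.6,4,6],0],[7,[0.78,7,7.6],0],[7,[0.78,10,7.6],0],[7,[0.78,12,7.6],0],[7,[0.78,14,7.6],0],[7,[0.78,15,7.6],0],[7,[0.78,15,7.6],0],[7,[0.78,15,7.6],0]]' 4; python3 - <<'E'
from h import *
np.set_printoptions(suppress=True)
print(state()["ee_pos"],state()["ee_rot"])
for n,r in(("side",(190,260,290,390)),("scene",(170,290,300,450))):
    a=vision.grab_frame(n)[r[0]:r[1],r[2]:r[3],::-1]
    cv2.imwrite(f"pics/{n}2.png",cv2.resize(a,None,fx=5,fy=5,interpolation=cv2.INTER_CUBIC))
E
```

```text
time_s: 2.6
ee_pos: [516.2, -74.4, 50.1]
ee_rot: [-90.0, 0.0, -85.0]
force: [-0.2, -0.5, -0.1]
gripper_width: 70.0
[516.16213991 -74.44989297  50.10522131] [-90.00943334   0.03081099 -85.04396179]
```

View pics/side2.png

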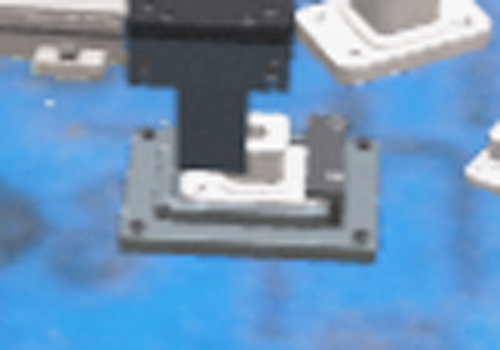

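View pics/scene2.png

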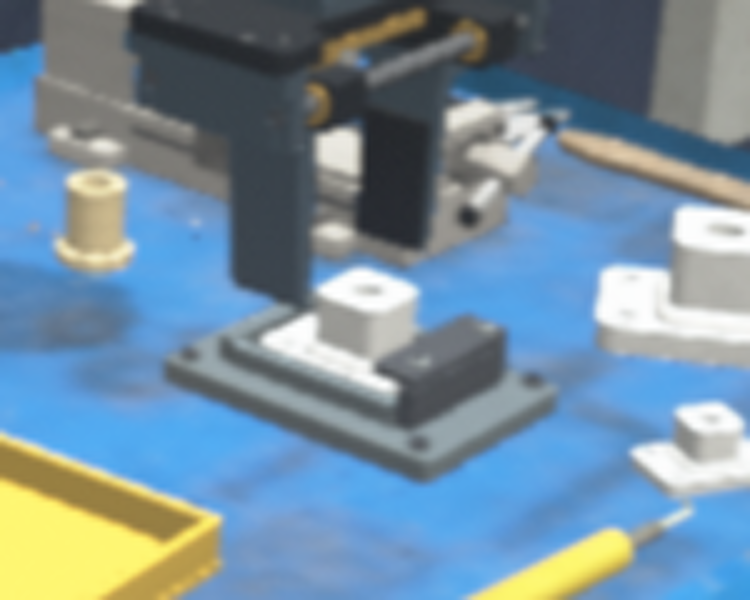

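The fingers straddle the far part of the boss: side crop x 178–246, with the boss at 246–290. Nothing is in the way. I'll go down 16 mm and close lightly.

```bash
python3 -m handwheel '[[7,[0,0.8,0],0],[5,[-0.05,1.6,0],0],[4.2,[-0.05,1.6,0],0],[3.6,[-0.05,1.6,0],0],[3.3,[-0.05,1.6,0],0],[3,[-0.05,1.6,0],0],[2.8,[-0.05,1.6,0],0],[2.8,[-0.05,1.6,0],0],[2.8,[-0.05,1.6,0],0],[2.8,[-0.05,1.6,0],0]]' 5; python3 - <<'E'
from h import *
np.set_printoptions(suppress=True)
s=state();print(s["ee_pos"],s["ee_rot"],s["force"],s["gripper_width"])
for n,r in(("side",(190,260,290,390)),("scene",(170,290,300,450))):
    a=vision.grab_frame(n)[r[0]:r[1],r[2]:r[3],::-1]
    cv2.imwrite(f"pics/{n}3.png",cv2.resize(a,None,fx=5,fy=5,interpolation=cv2.INTER_CUBIC))
E
```

```text
time_s: 3.7
ee_pos: [516.8, -73.5, 34.7]
ee_rot: [-89.9, 0.0, -85.0]
force: [0.8, 3.0, 0.7]
gripper_width: 30.9
[516.77374809 -73.53461444  34.73842017] [-89.91099417   0.02504264 -85.02416854] [0.76351861 3.00546334 0.70762569] 30.89006505013597
```

View pics/side3.png

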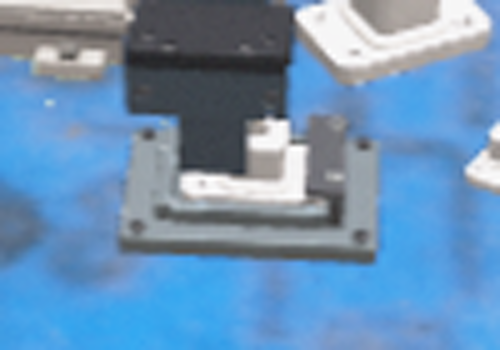

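View pics/scene3.png

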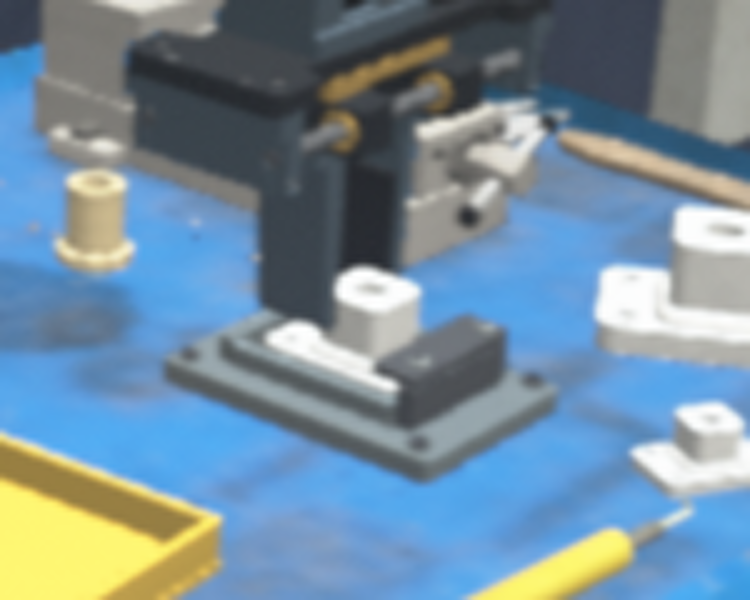

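```bash
python3 -m handwheel '[[2.8,[0,-0.1,-0.03],0],[2.8,[0,-0.2,-0.08],0],[2.8,[0,-0.3,-0.14],0],[2.8,[0,-0.4,-0.2],0],[2.8,[0,-0.5,-0.25],0],[2.8,[0,-0.5,-0.25],0]]'; python3 - <<'E'
from h import *
np.set_printoptions(suppress=True)
s=state();print(s["ee_pos"],s["ee_rot"],s["force"],s["gripper_width"])
for n,r in(("side",(190,260,290,390)),("scene",(170,290,300,450))):
    a=vision.grab_frame(n)[r[0]:r[1],r[2]:r[3],::-1]
    cv2.imwrite(f"pics/{n}4.png",cv2.resize(a,None,fx=5,fy=5,interpolation=cv2.INTER_CUBIC))
E
```

```text
time_s: 4.4
ee_pos: [514.3, -73.8, 39.9]
ee_rot: [-89.9, 0.0, -85.0]
force: [-0.0, -0.8, -2.4]
gripper_width: 31.1
[514.25083589 -73.81492489  39.86596244] [-89.9058855    0.01832379 -85.01931912] [-0.02216606 -0.76933122 -2.41001019] 31.10116199593634
```

View pics/side4.png

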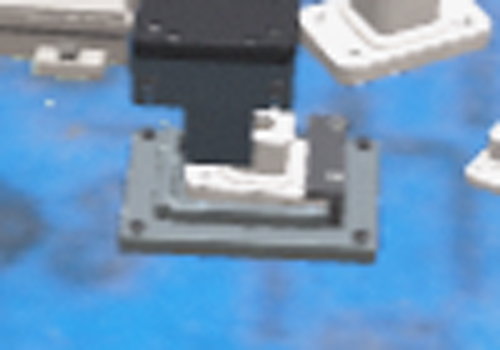

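View pics/scene4.png

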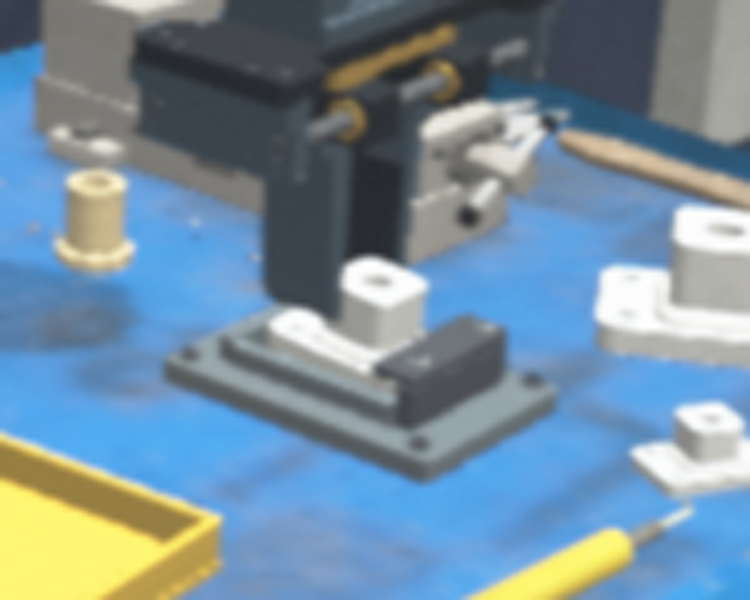

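```bash
python3 -m handwheel '[[2.8,[0,-0.1,-0.05],0],[2.8,[0,-0.2,-0.1],0],[2.8,[0,-0.3,-0.2],0],[2.8,[0,-0.4,-0.3],0],[2.8,[0,-0.4,-0.3],0]]' 4; python3 - <<'E'
from h import *
np.set_printoptions(suppress=True)
s=state();print(s["ee_pos"],s["ee_rot"],s["force"],s["gripper_width"])
for n,r in(("side",(190,260,290,390)),("scene",(170,290,300,450))):
    a=vision.grab_frame(n)[r[0]:r[1],r[2]:r[3],::-1]
    cv2.imwrite(f"pics/{n}5.png",cv2.resize(a,None,fx=5,fy=5,interpolation=cv2.INTER_CUBIC))
E
```

```text
time_s: 5.0
ee_pos: [511.7, -74.0, 44.1]
ee_rot: [-89.8, 0.0, -85.0]
force: [1.9, 0.5, -2.2]
gripper_width: 30.5
[511.66496129 -74.02926935  44.13591026] [-89.84181535   0.01787514 -85.03522797] [ 1.89627552  0.50567087 -2.23773877] 30.53555325726374
```

View pics/side5.png

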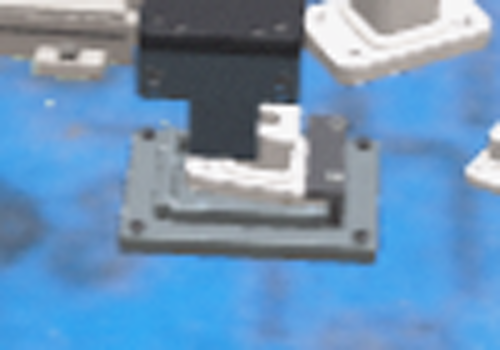

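View pics/scene5.png

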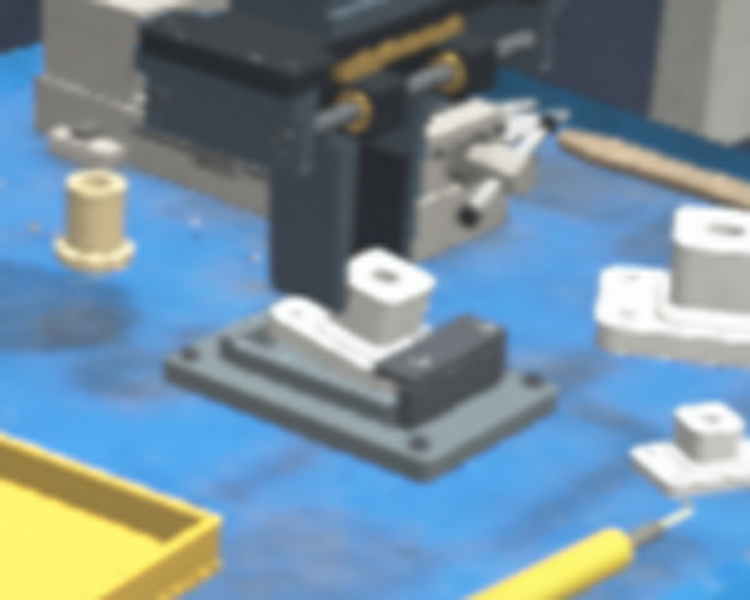

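```bash
python3 -m handwheel '[[2.8,[0,-0.1,-0.04],0],[2.8,[0,-0.2,-0.1],0],[2.8,[0,-0.3,-0.18],0],[2.8,[0,-0.4,-0.26],0],[2.8,[0,-0.45,-0.3],0],[2.8,[0,-0.45,-0.3],0]]' 4; python3 - <<'E'
from h import *
np.set_printoptions(suppress=True)
s=state();print(s["ee_pos"],s["ee_rot"],s["force"],s["gripper_width"])
for n,r in(("side",(190,260,290,390)),("scene",(170,290,300,450))):
    a=vision.grab_frame(n)[r[0]:r[1],r[2]:r[3],::-1]
    cv2.imwrite(f"pics/{n}6.png",cv2.resize(a,None,fx=5,fy=5,interpolation=cv2.INTER_CUBIC))
E
```

```text
time_s: 5.7
ee_pos: [508.5, -74.3, 48.6]
ee_rot: [-89.9, 0.0, -85.0]
force: [0.4, -0.3, -2.1]
gripper_width: 31.1
[508.5426204  -74.33352361  48.56249986] [-89.86021299   0.01315689 -85.02620238] [ 0.40525446 -0.27920823 -2.05302435] 31.09735724221034
```

View pics/side6.png

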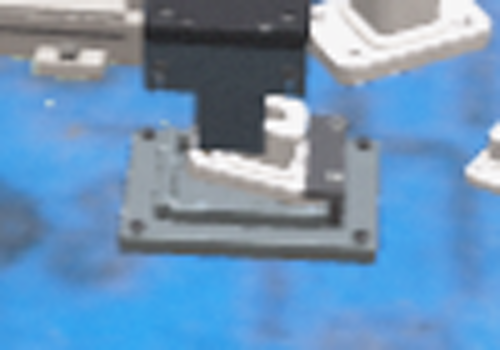

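View pics/scene6.png

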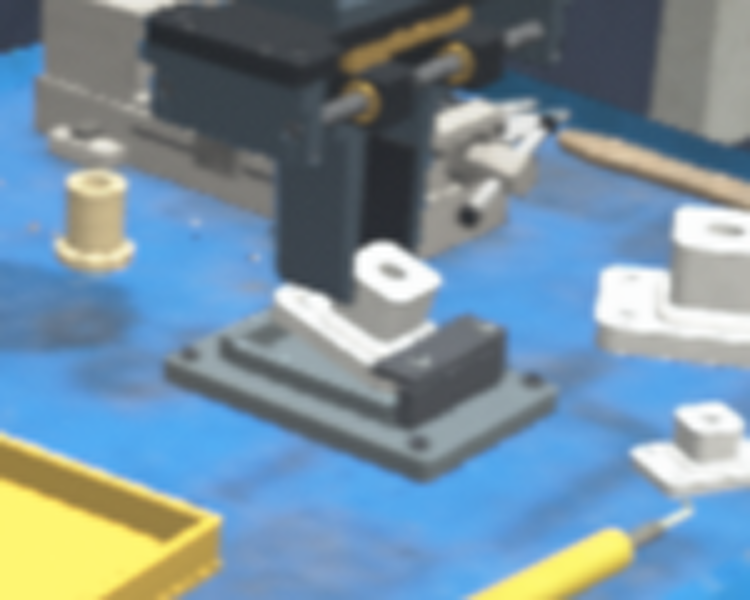

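```bash
python3 -m handwheel '[[2.8,[0,-0.05,0.2],0],[2.8,[0,-0.1,0.5],0],[2.8,[0,-0.1,0.8],0],[2.8,[0,-0.1,1.1],0],[2.8,[0,-0.1,1.4],0],[2.8,[0,-0.1,1.7],0],[2.8,[0,-0.1,2],0],[2.8,[0,-0.1,2.3],0],[2.8,[0,-0.1,2.3],0]]' 6; python3 - <<'E'
from h import *
np.set_printoptions(suppress=True)
s=state();print(s["ee_pos"],s["ee_rot"],s["force"],s["gripper_width"])
for n,r in(("side",(190,260,290,390)),("scene",(170,290,300,450))):
    a=vision.grab_frame(n)[r[0]:r[1],r[2]:r[3],::-1]
    cv2.imwrite(f"pics/{n}7.png",cv2.resize(a,None,fx=5,fy=5,interpolation=cv2.INTER_CUBIC))
E
```

```text
time_s: 6.7
ee_pos: [532.0, -72.4, 49.6]
ee_rot: [-89.8, 0.0, -85.0]
force: [0.1, 1.2, -1.8]
gripper_width: 31.2
[532.04738942 -72.35187708  49.569372  ] [-89.83391676   0.00341942 -85.01539641] [ 0.11080881  1.18171144 -1.81343428] 31.231923364532918
```

View pics/side7.png

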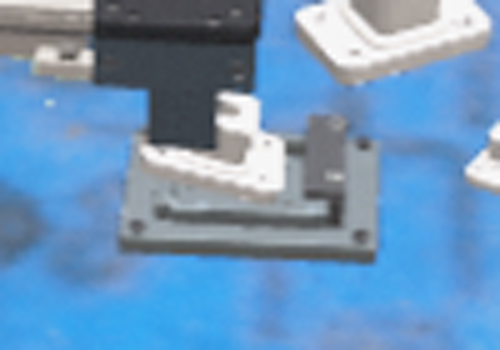

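View pics/scene7.png

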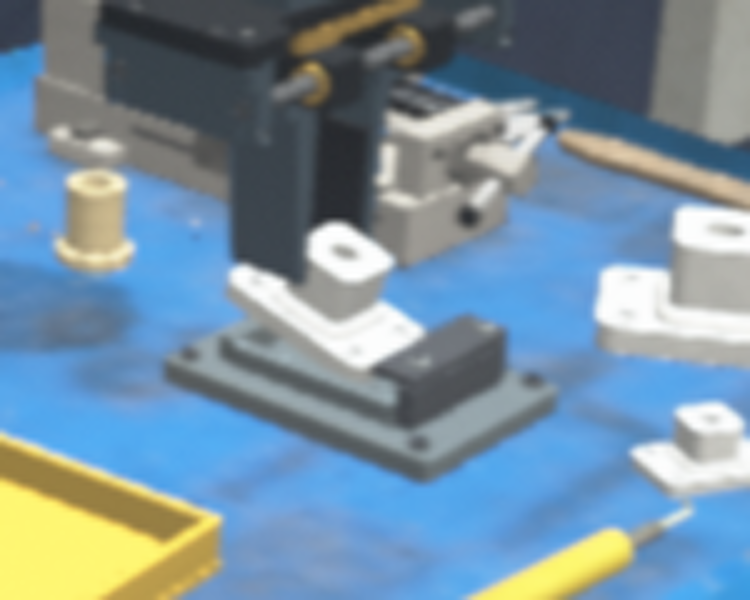

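The lip end now clears the lip: the gap shows at side crop (285,180) against the lip at 308. I'll lift straight up.

```bash
python3 -m handwheel '[[2.8,[0,-0.3,0.1],0],[2.8,[0,-0.9,0.1],0],[2.8,[0,-1.8,0.1],0],[2.8,[0,-3,0.1],0],[2.8,[0,-4.5,0.1],0],[2.8,[0,-6,0.1],0],[2.8,[0,-7.2,0.1],0],[2.8,[0,-8,0.1],0],[2.8,[0,-8,0.1],0]]' 8; python3 - <<'E'
from h import *
np.set_printoptions(suppress=True)
s=state();print(s["ee_pos"],s["ee_rot"],s["force"],s["gripper_width"])
for n in("side","scene"):
    a=vision.grab_frame(n)[:,:,::-1]
    cv2.imwrite(f"pics/{n}8.png",a)
a=cv2.imread("pics/scene8.png")[150:330,200:450];cv2.imwrite("pics/scene8c.png",cv2.resize(a,None,fx=3,fy=3,interpolation=cv2.INTER_CUBIC))
for n in("side","scene"):
    im=cv2.imread(f"pics/{n}0.png");h=cv2.cvtColor(im,cv2.COLOR_BGR2HSV)
    mk=cv2.inRange(h,(22,120,60),(34,255,255));k,l,st,c=cv2.connectedComponentsWithStats(mk)
    for i in np.argsort(-st[1:,4])[:3]+1:
        print(n,st[i],c[i].round(1))
a=cv2.imread("pics/scene0.png")[245:320,225:350];cv2.imwrite("pics/t1.png",cv2.resize(a,None,fx=6,fy=6,interpolation=cv2.INTER_CUBIC))
a=cv2.imread("pics/side0.png")[255:325,285:370];cv2.imwrite("pics/t2.png",cv2.resize(a,None,fx=8,fy=8,interpolation=cv2.INTER_CUBIC))
E
```

```text
time_s: 7.7
ee_pos: [533.0, -72.4, 131.0]
ee_rot: [-89.7, -0.0, -85.0]
force: [0.1, -0.5, -2.4]
gripper_width: 30.8
[533.01933911 -72.42144448 131.01455871] [-89.71723971  -0.02687307 -85.02075608] [ 0.08581325 -0.46742904 -2.39647719] 30.770751944571092
side [ 296  264   65   51 3122] [327.8 289.8]
side [ 343   24   71   32 1470] [372.4  41.6]
side [543 419  20  61 655] [552.3 452.8]
scene [ 233  252  110   64 3396] [290.2 280.8]
scene [ 609   99   31   48 1150] [626.6 123.4]
scene [381 277  45  27 371] [402.3 289.9]
```

View pics/scene8c.png

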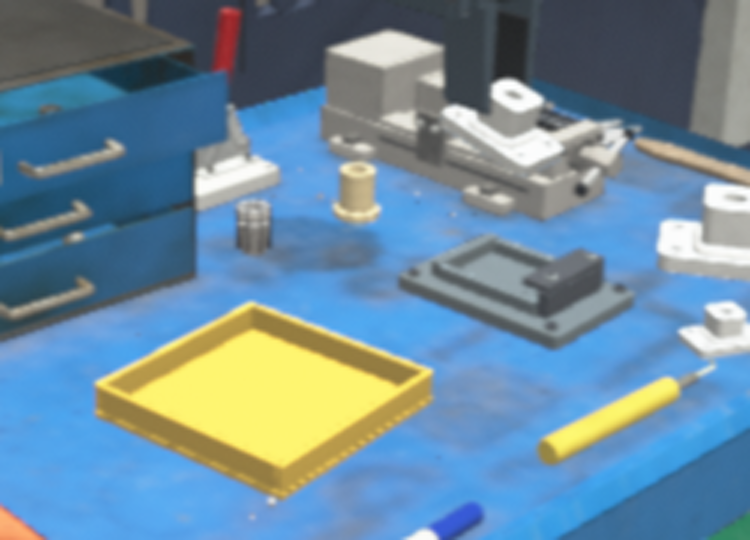

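View pics/t1.png

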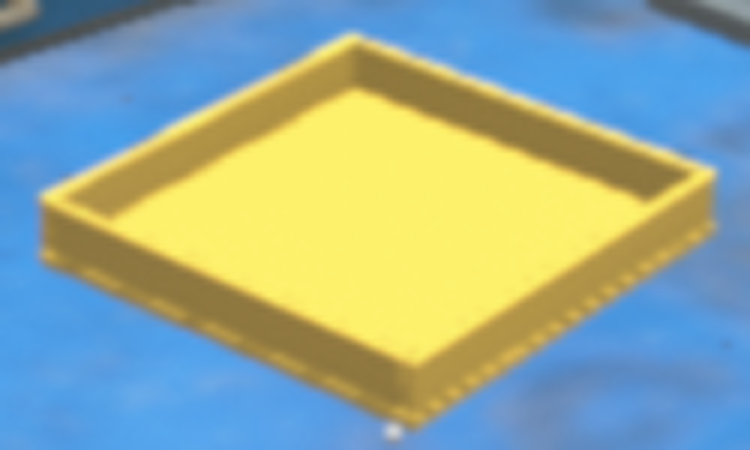

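View pics/t2.png

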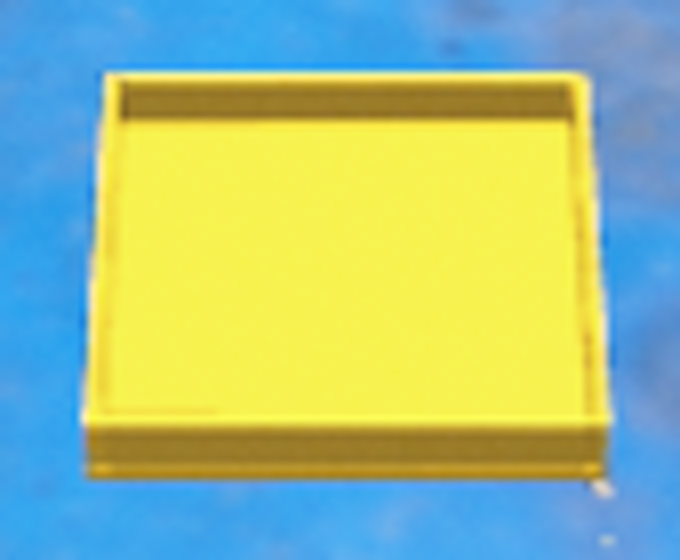

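The bracket hangs tilted in the grip at scene crop (505,125), and the nest is empty. The tray rim corners are clear in both views.

```bash
python3 - <<'E'
from h import *
np.set_printoptions(suppress=True)
S=np.array([onz(vision.camera_model("scene"),225+u/6,245+v/6,22) for u,v in((352,37),(715,172),(415,365),(42,197))])
D=np.array([onz(vision.camera_model("side"),285+u/8,255+v/8,22) for u,v in((107,75),(590,77),(608,425),(85,420))])
print(S.round(1),S.mean(0).round(1));print(D.round(1),D.mean(0).round(1))
E
```

```text
[[566.4  94.2  22. ]
 [431.1  70.6  22. ]
 [408.2 207.6  22. ]
 [545.3 228.4  22. ]] [487.8 150.2  22. ]
[[570.9  95.7  22. ]
 [432.6  73.6  22. ]
 [412.  208.8  22. ]
 [549.1 229.8  22. ]] [491.1 152.   22. ]
```

```bash
python3 - <<'E'
from h import *
from scipy.spatial.transform import Rotation as Ro
np.set_printoptions(suppress=True)
a=vision.camera_model("scene");b=vision.camera_model("side")
print("cab foot",onz(a,265,242,0).round())
# drawer top-front corner right: scene (276,174), side (278,213)?
for z in(80,110,140,170): print(z,onz(a,276,174,z).round(),onz(b,279,214,z).round())
s=state();R=Ro.from_euler('xyz',s["ee_rot"],degrees=True).as_matrix()
for t in([507,154,131],):print((R.T@(np.array(t)-s["ee_pos"])/10).round(2))
E
```

```text
cab foot [656.  67.   0.]
80 [786. -70.  80.] [639. -12.  80.]
110 [719. -14. 110.] [628.  27. 110.]
140 [652.  41. 140.] [617.  66. 140.]
170 [585.  97. 170.] [606. 105. 170.]
[-22.75  -0.16  -0.52]
```

View pics/side8.png

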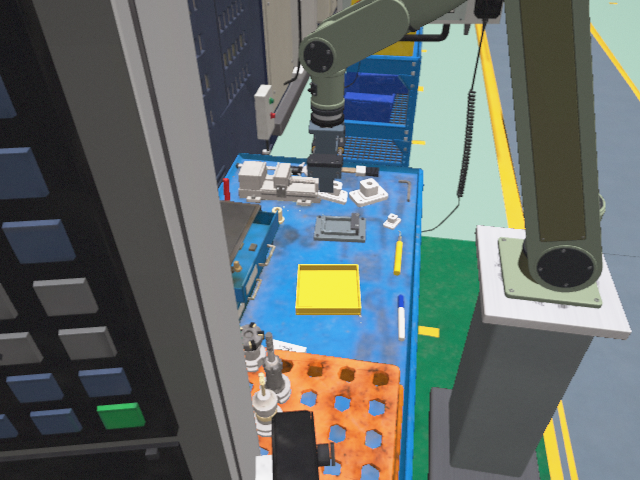

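```bash
python3 - <<'E'
from h import *
a=vision.camera_model("scene")
for p in((160,275),(265,242)):print(onz(a,*p,0).round())
E
python3 -m handwheel '[[2.8,[-1,0,-0.1],-0.5],[2.8,[-3,0,-0.2],-1],[2.8,[-6,0,-0.4],-1.5],[2.8,[-9,0,-0.6],-2],[2.8,[-12,0,-0.8],-2.5],[2.8,[-15,0,-1],-3],[2.8,[-18,0,-1.2],-3.5],[2.8,[-20.5,0,-1.4],-4],[2.8,[-22,0,-1.5],-4.5],[2.8,[-22.6,0,-1.5],-4.5]]' 8
```

```text
[669. 297.   0.]
[656.  67.   0.]
time_s: 8.8
ee_pos: [496.6, 152.9, 128.9]
ee_rot: [-90.0, 0.0, -80.4]
force: [-0.5, 0.3, -2.1]
gripper_width: 30.8
```

```bash
python3 -m handwheel '[[2.8,[0,1,0],0],[2.8,[0,2.5,0],0],[2.8,[0,4,0],0],[2.8,[0,5.5,0],0],[2.8,[0,6.6,0],0],[2.8,[0,7.4,0],0],[2.8,[0,7.8,0],0],[2.8,[0,7.9,0],0],[2.8,[0,7.9,0],0]]' 8;python3 - <<'E'
from h import *
s=state();print(s["ee_pos"],s["force"],s["gripper_width"])
for n,r in(("side",(230,330,270,400)),("scene",(200,320,210,370))):
    a=vision.grab_frame(n)[r[0]:r[1],r[2]:r[3],::-1]
    cv2.imwrite(f"pics/{n}9.png",cv2.resize(a,None,fx=5,fy=5,interpolation=cv2.INTER_CUBIC))
E
```

```text
time_s: 9.7
ee_pos: [497.0, 152.9, 50.1]
ee_rot: [-89.9, 0.0, -80.4]
force: [0.9, -0.0, -2.7]
gripper_width: 31.0
[496.9597981  152.93445379  50.10323012] [ 0.9192844  -0.01168387 -2.67537622] 31.004615958156126
```

View pics/side9.png

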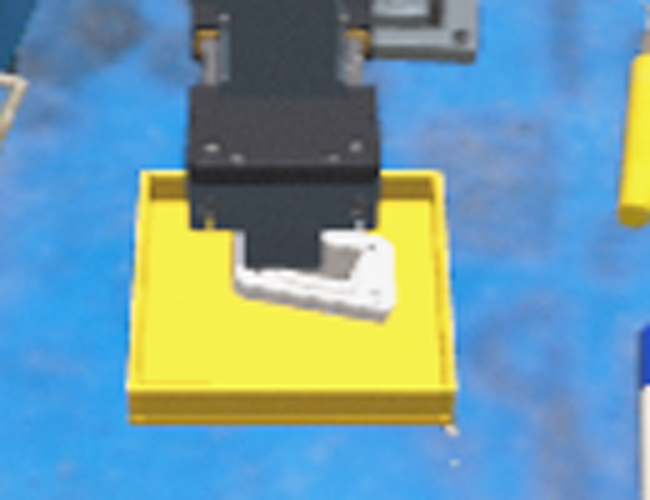

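View pics/scene9.png

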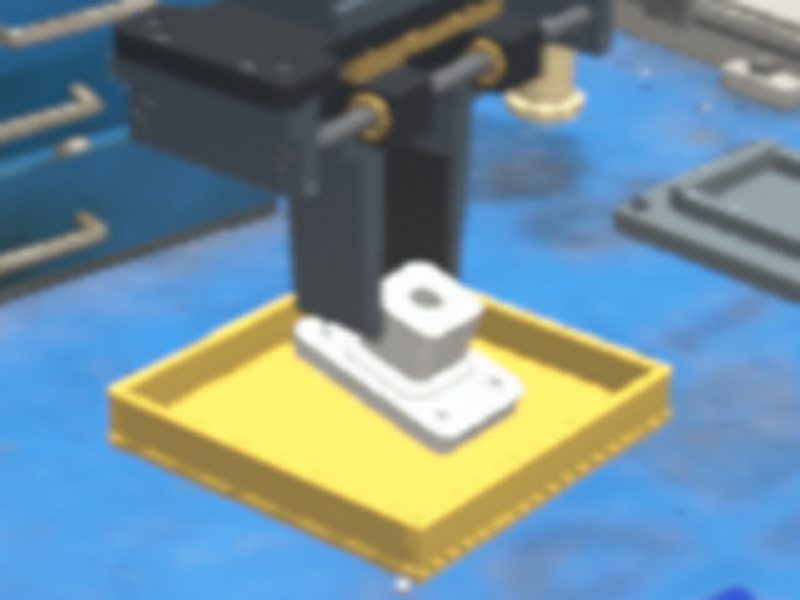

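```bash
python3 -m handwheel '[[2.8,[0,0.3,0],0],[2.8,[0,0.55,0],0],[2.8,[0,0.75,0],0],[2.8,[0,0.9,0.05],0],[2.8,[0,1.05,0.15],0],[2.8,[0,1.2,0.25],0],[2.8,[0,1.35,0.37],0],[2.8,[0,1.5,0.5],0],[2.8,[0,1.5,0.5],0]]' 4;python3 - <<'E'
from h import *
s=state();print(s["ee_pos"],s["force"],s["gripper_width"])
for n,r in(("side",(230,330,270,400)),("scene",(200,320,210,370))):
    a=vision.grab_frame(n)[r[0]:r[1],r[2]:r[3],::-1]
    cv2.imwrite(f"pics/{n}10.png",cv2.resize(a,None,fx=5,fy=5,interpolation=cv2.INTER_CUBIC))
E
```

```text
time_s: 10.7
ee_pos: [502.4, 154.0, 35.4]
ee_rot: [-89.9, 0.0, -80.4]
force: [0.5, 0.8, -1.0]
gripper_width: 31.0
[502.44836617 154.0043082   35.37506818] [ 0.50447435  0.78281698 -0.98263519] 31.028301204712765
```

View pics/scene10.png

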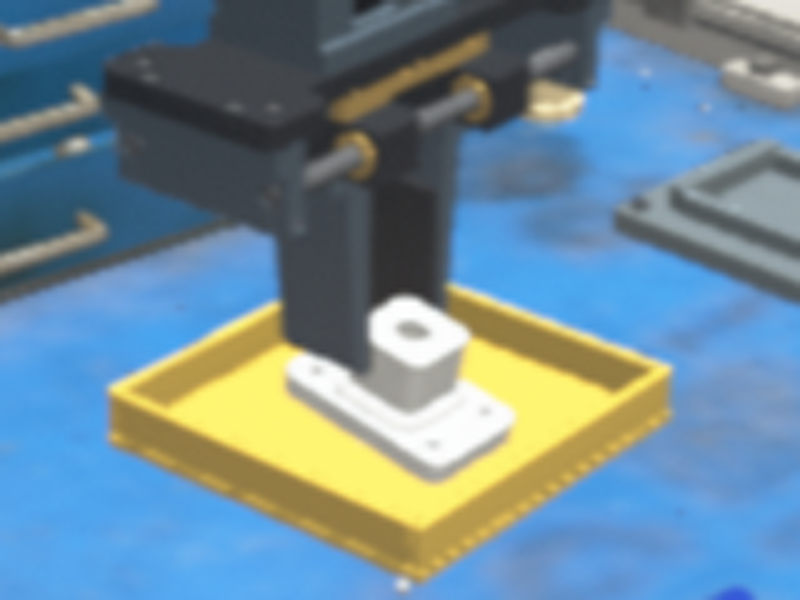

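Its low end has touched down and the bracket is turning back towards flat. I'll keep lowering slowly, moving forward as it turns.

```bash
python3 -m handwheel '[[2.8,[0,0.12,0.1],0],[2.8,[0,0.24,0.2],0],[2.8,[0,0.36,0.3],0],[2.8,[0,0.48,0.4],0],[2.8,[0,0.6,0.48],0],[2.8,[0,0.7,0.55],0],[2.8,[0,0.75,0.58],0],[2.8,[0,0.8,0.6],0],[2.8,[0,0.8,0.6],0]]' 4;python3 - <<'E'
from h import *
s=state();print(s["ee_pos"],s["force"],s["gripper_width"])
for n,r in(("side",(230,330,270,400)),("scene",(200,320,210,370))):
    a=vision.grab_frame(n)[r[0]:r[1],r[2]:r[3],::-1]
    cv2.imwrite(f"pics/{n}11.png",cv2.resize(a,None,fx=5,fy=5,interpolation=cv2.INTER_CUBIC))
E
```

```text
time_s: 11.7
ee_pos: [508.6, 155.1, 27.6]
ee_rot: [-89.8, 0.0, -80.4]
force: [1.7, 0.3, -0.5]
gripper_width: 30.8
[508.59641133 155.06687003  27.60043206] [ 1.68353392  0.31812576 -0.49101832] 30.79136470028248
```

View pics/scene11.png

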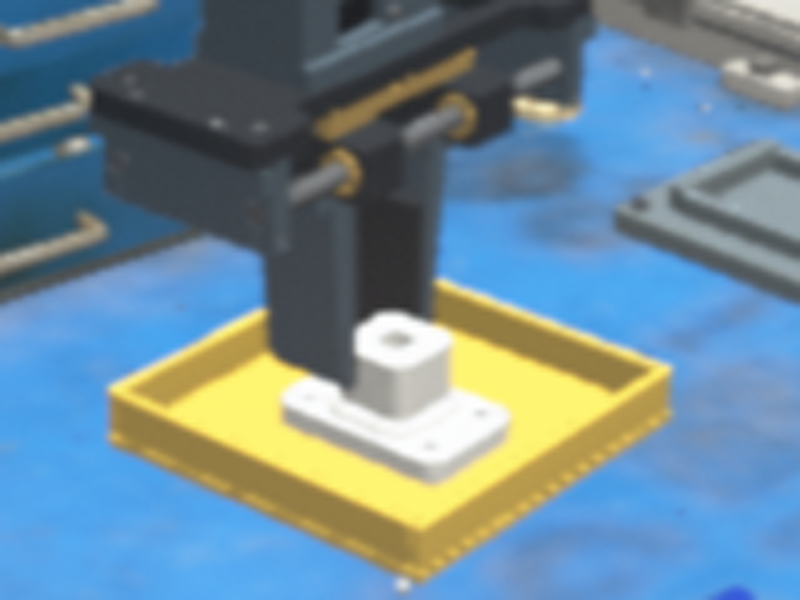

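View pics/side11.png

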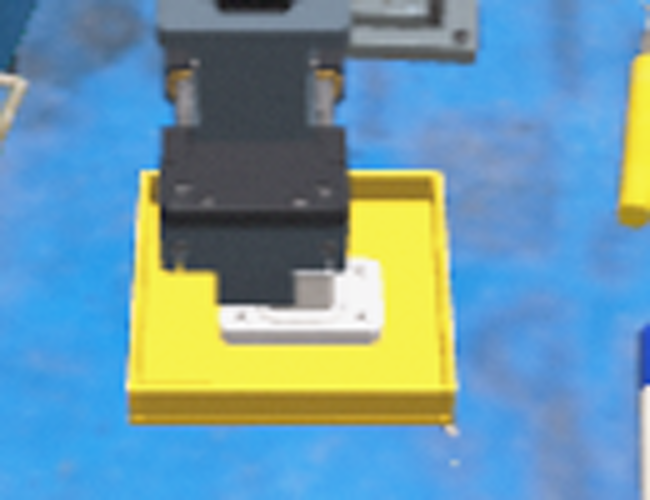

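```bash
python3 -m handwheel '[[2.8,[0,0.06,0.04],0],[2.8,[0,0.12,0.08],0],[2.8,[0,0.12,0.08],0],[3.2,[0,0.12,0.08],0],[3.6,[0,0.1,0.08],0],[4.2,[0,0.1,0.08],0],[5,[0,0.1,0.08],0],[5.5,[0,0.1,0.08],0]]' 4;python3 - <<'E'
from h import *
s=state();print(s["ee_pos"],s["force"],s["gripper_width"])
for n,r in(("side",(230,330,270,400)),("scene",(200,320,210,370))):
    a=vision.grab_frame(n)[r[0]:r[1],r[2]:r[3],::-1]
    cv2.imwrite(f"pics/{n}12.png",cv2.resize(a,None,fx=5,fy=5,interpolation=cv2.INTER_CUBIC))
E
```

```text
time_s: 12.6
ee_pos: [509.3, 155.2, 26.5]
ee_rot: [-89.9, 0.0, -80.4]
force: [-0.5, -0.5, -0.3]
gripper_width: 53.8
[509.25570092 155.15834749  26.48257157] [-0.50677918 -0.50003445 -0.29147596] 53.77809624791004
```

View pics/scene12.png

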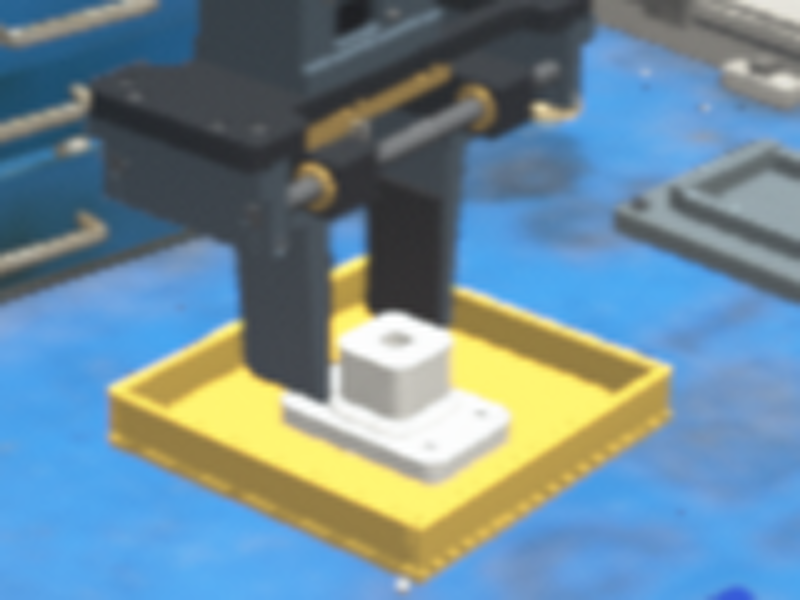

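The bracket is released and lies flat. I'll back away straight up.

```bash
python3 -m handwheel '[[5.5,[0,-0.5,0],0],[5.5,[0,-1.5,0],0],[5.5,[0,-3,0],0],[5.5,[0,-5,0],0],[5.5,[0,-8,0],0],[5.5,[0,-11,0],0],[5.5,[0,-14,-1],0],[5.5,[0,-16,-2],0],[5.5,[0,-17,-3],0],[5.5,[0,-17,-3],0]]';python3 - <<'E'
from h import *
s=state();print(s["ee_pos"],s["force"],s["gripper_width"],s["qvel"].round(1))
for n in("side","scene"):
    cv2.imwrite(f"pics/{n}13f.png",vision.grab_frame(n)[:,:,::-1])
for n,r in(("side",(140,330,200,430)),("scene",(150,330,200,480))):
    a=cv2.imread(f"pics/{n}13f.png")[r[0]:r[1],r[2]:r[3]]
    cv2.imwrite(f"pics/{n}13.png",cv2.resize(a,None,fx=2.8,fy=2.8,interpolation=cv2.INTER_CUBIC))
E
```

```text
time_s: 13.7
ee_pos: [478.8, 150.0, 198.2]
ee_rot: [-89.7, 0.0, -80.4]
force: [0.4, 0.9, -0.2]
gripper_width: 55.3
[478.78739547 150.01794204 198.18780557] [ 0.3896637  0.9405119 -0.1925212] 55.25595516645939 [-0.2  2.7  1.2 -0.2 -2.1 -0.1]
```

View pics/scene13.png

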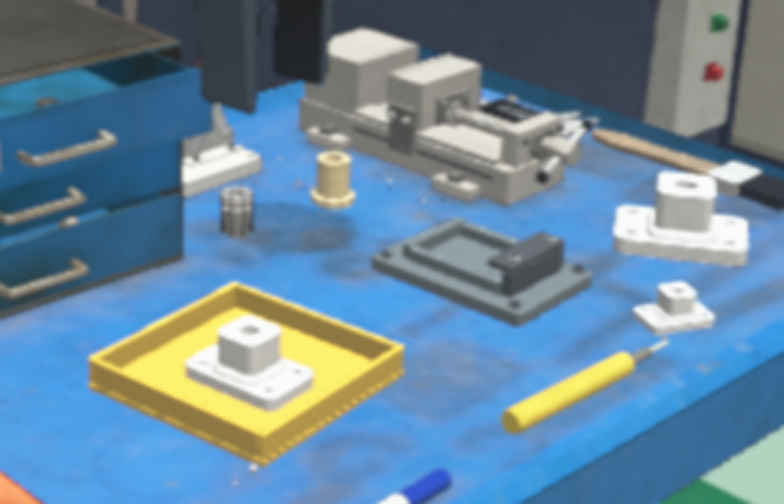

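View pics/side13.png

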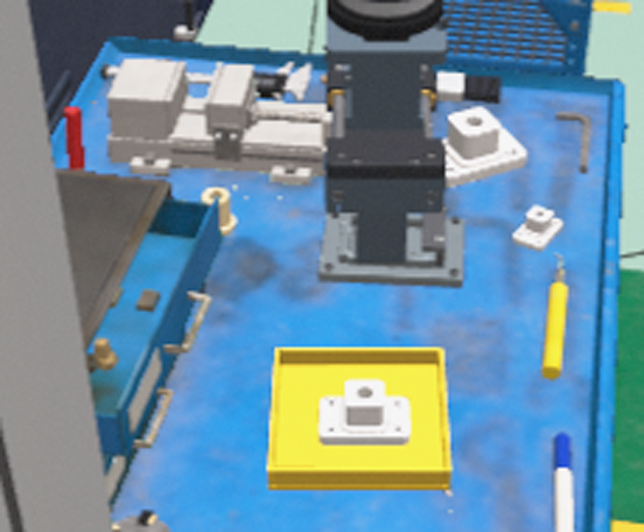

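The bracket lies flat, boss up, well inside the tray (scene crop (250,365), side crop (365,415)). The bush and collet look where they were, and the gripper is clear. Handing in.

```bash
python3 -m handwheel '[[5.5,[0,0,0],0],[5.5,[0,0,0],0],[5.5,[0,0,0],0]]'; python3 -c "
from workcell import job; print(job.job_done())"
```

```text
time_s: 14.1
ee_pos: [478.8, 149.9, 195.2]
ee_rot: [-90.0, 0.0, -80.4]
force: [1.1, -1.2, -0.3]
gripper_width: 54.9
the job is handed in; nothing more can be done
None
```

The bracket is out of the nest and lying flat, boss up, in the yellow tray. I handed the job in at about 14 s; no verdict is reported.

- **Tilt and draw:** I gripped the half of the boss nearest the stop with 4–5 N and raised it along an arc, so the end away from the lip came up by about 0.35 rad. I then drew it about 23 mm out from under the lip and lifted it clear.
- **Set-down:** The low end touched the tray floor first. I lowered it until it turned back to flat, then let go and backed off straight up.
- **Forces:** The wrist force read at the end of each move stayed at or below about 3 N. I did not see the values during the moves.
- **Last pictures:** The last scene and side pictures show the bracket well inside the tray, with the gripper clear above it. The nest is empty.
- **Bystanders:** The bush and collet look unmoved. I never picked out the soft jaw for certain, so I did not check it separately; the arm only worked over the nest and tray.

No check failed. The scene and side cameras put the tray centre about 4 mm apart, so I used the middle value, which was close enough for the tray.

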